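Stow the fingerprint kit drawer for the drive

TASK

Stow the fingerprint kit for the drive: lay the large backing frame on the flat ribbed rubber pad, lengthways with the pad and centred on it, then the small backing frame centred on the large one and lengthways with it, and then stand the silver magnifier upright in the middle of the small frame. Also stand the green reagent bottle upright in the wide cup and the zinc brush tube upright in the narrow cup, before, between or after those. Set each thing down without dropping it or knocking it over, and leave the powder jar and the tape roll where they are.

Things in the scene. Friction and masses are not known exactly. Their poses are not given: they have to be found in the camera images.
- large_frame: Large lift backing frame: white plastic border with a black backing card inlaid flush, a solid slab 102 (its x) x 52 (its y) x 10 mm thick, about 55 g, loose, lying flat on the drawer floor. Origin: centre of the underside. Long side along its x axis (both ends alike); grip it across its 52 mm width (its y), fingertips about 2 mm above the floor.
- small_frame: Small lift backing frame: same make, a solid slab 76 (its x) x 40 (its y) x 10 mm thick, about 30 g, loose, lying flat. Origin: centre of the underside. Long side along its x axis; grip it across its 40 mm width (along its y).
- magnifier: Silver-bodied stand magnifier (loupe), standing upright, lens on top: round, foot 38 mm diameter (up to 8 mm height), waist 33 mm diameter (12 to 34 mm), knurled head 40 mm diameter from 38 to 54 mm height, lens dome to 57 mm; about 85 g, loose. Origin: centre of the underside; z axis up through the lens.
- bottle: Green glass reagent bottle with a white paper band and a black cap, standing upright: round body 50 mm diameter up to 58 mm height, then a shoulder, black cap 28 mm diameter from 70 to 88 mm height (the top); about 160 g, loose. Origin: centre of the underside; z axis up through the cap.
- brush_tube: Zinc brush tube, a slim grey metal cylinder standing upright: 30 mm diameter, knurled cap 31 mm diameter from 70 mm to the top at 95 mm; about 70 g, loose. Origin: centre of the underside; z axis up through the cap.
- stack_pad: Flat drawer insert, fixed: dark steel plate faced with ribbed rubber, 124 (its x) x 78 (its y) x 6 mm high, no rim; the stack goes here. Origin: centre of its underside; long side along its x axis. The flat steel drawer floor is 12 mm above the bench, inside x 0.375 to 0.785 m, y -0.435 to 0.435 m; its front (robot side) rises 84 mm above the bench, the other walls 58 mm.
- wide_cup: Wide drawer insert, fixed: open black round cup for the bottle, outside 72 mm, inside 64 mm diameter, 36 mm high, its inner floor 5 mm above the origin. Origin: centre of its underside, on the drawer floor; z up.
- narrow_cup: Narrow drawer insert, fixed: open black round cup for the brush tube, outside 52 mm, inside 44 mm diameter, 36 mm high, its inner floor 5 mm above the origin. Origin: centre of its underside, on the drawer floor; z up.
- powder_jar: Bystander: low amber powder jar with a black screw lid, 63 mm diameter, 46 mm high, about 120 g, loose. Origin: centre of the underside. Not to be shifted. Other small kit, up to 30 mm high, lies along the drawer's far and side walls; beyond the drawer stands its cabinet, 135 mm high, with stock on top.
- tape_roll: Bystander: grey roll of lifting tape lying flat, a ring 72 mm outside and 46 mm inside diameter, 25 mm high, about 90 g, loose. Origin: centre of the underside. Not to be shifted. The ten listed things stand on the drawer floor in no fixed order, at least 120 mm apart centre to centre.
There are look-alikes about, which are no part of the job. Leave any purple or red look-alike of the small_frame alone. What is shaped like the brush_tube but blue is not meant.

How it is judged:
By the outcome, as a careful person would: the job done as asked, in the order asked, and still so for the second after the job is handed in, with the robot touching nothing.
It also fails if it takes over 131 s, if anything falls off the work surface, if the arm or the gripper's body presses on something with over 40 N, if the wrist force passes 120 N, or if a joint passes its speed limit or range.

ROBOT

A 7-joint arm with a two-finger parallel gripper is mounted at the origin on the work surface. World frame = base frame: x ahead of the robot, y to its left, z up, the work surface at z = 0. Lengths are in mm, angles in rad, forces in N, time in s.
With the tool pointing down it reaches from about 400 to 875 mm from the base axis. Payload 19.3 kg.
Tool frame: the origin (TCP) lies at the very end of the fingers, on their centre line; the grasp point (between the pads) lies 19 mm behind it (grip_point_offset is the z of the grasp point in the tool frame, in mm); z points along the fingers, y is the line along which they close (so a half turn about z gives the same grasp; the last joint's range is limited). The gripper opens to 85 mm and grips with 20 to 120 N. Pads are 22 mm wide; open, the fingers measure 114 mm over their backs; the gripper's body (76 mm by 85 mm) begins 54 mm behind the grasp point. The pads swing forward as they close: fully open they stand 13 mm farther back than shut.
Start: joints at [-1.186, 0.521, -0.036, 1.599, 0.021, 1.021, -0.113], TCP at [274.568, 561.451, 231.291] pointing down, gripper open.
Joint ranges: [-2.91, 2.91], [-0.3, 2.13], [-1.5, 1.42], [0.17, 2.43], [-1.26, 4.41], [0.16, 1.93], [-2.52, 2.52]. Speed limits (rad/s): [1.89, 1.89, 2.39, 2.39, 3.01, 3.01, 3.01].

INTERFACE

Orientations are given as a 3x3 rotation matrix whose columns are the frame's x, y, z axes.
In Python, from workcell import movep, movel, goto_joints, open_gripper, clamp, wait, inverse_kinematics, read_state, camera, PlanningError, finish_job, grip_point_offset gives the robot as it stands. Calls block until the motion is done:
- movep(position, orientation): joint-space move of the TCP to a pose.
- movel(position, frame=None, max_speed=150, guard=None): straight line of the TCP; frame=None keeps the orientation; max_speed is the mean speed in mm/s. With guard (N) it stops when the force on the tool has changed by that much, and returns True; else False.
- goto_joints(angles): joint-space move.
- open_gripper() and clamp(): open the fingers fully, or close them until they stop; the grip force is fixed at half the most.
- wait(seconds).
- inverse_kinematics(position, orientation): joint angles nearest the present ones, or None.
- read_state(): the state.
- camera(name): name is "side" or "top"; returns a dict with "image" (420x560x3 uint8, blue, green, red), "range_z" (420x560 float32, mm along the optical axis (not along the pixel's ray), 0 where there is no reading), "fx", "fy", "cx", "cy" (pixels), "cam_to_world" (4x4, takes a point from camera to world coordinates). Camera axes: x right, y up, looking along -z (the intrinsics and any distortion apply to the point x, -y, -z); pixel columns grow to the right and rows downward; lengths in mm; the calibration is good to about 2 mm. A picture is of the moment at which its call begins.
A pose or a line that the arm cannot do raises PlanningError and nothing moves.
- finish_job(): hands the job in; it is judged then, once.
The state is a dict: "time": time; "qpos": joint angles; "qvel": joint speeds; "joint_efforts": joint torques, N m; "eef_pos": TCP position; "tool_rot": TCP orientation; "ft_force": force on the tool from outside, world axes, zero at the start; "torque": the same for the moment, N m; "finger_gap": finger opening in mm; "gripper_force": force on a finger pad.
Only numpy, scipy, OpenCV 4.12 (cv2) and the standard library are available. Lean on these libraries where they do the work, as an engineer would, in place of code of your own. Each camera call takes 0.05 s, during which the arm holds its last target. There are 200 camera calls.

## Working session

There is one attempt and no reset: what is moved stays moved. The work goes in short steps, each a Python script; the robot and the scene stay as the last script left them, time stands still between calls to the robot, and variables do not carry over. Pictures are saved under pics/ and viewed, at most 14 in all, crops included, and the job is handed in when it is done.

```bash
mkdir -p pics; ls; python3 - <<'E'
from workcell import *
import cv2,numpy as np
s=read_state();print({k:np.round(v,3).tolist() for k,v in s.items()},grip_point_offset)
for n in("top","side"):
    c=camera(n);cv2.imwrite(f"pics/{n}0.png",c["image"]);np.savez(f"{n}0.npz",**c)
    print(n,[k for k in c],c["fx"],c["fy"],c["cx"],c["cy"],np.round(c["cam_to_world"],3).tolist(),(c["range_z"]==0).mean())
E
```

```text
pics
{'time': 0.0, 'qpos': [-1.186, 0.522, -0.036, 1.6, 0.021, 1.021, -0.113], 'qvel': [0.001, 0.001, -0.001, 0.0, -0.0, -0.0, -0.0], 'joint_efforts': [0.001, -92.715, 1.98, -36.991, 0.018, 0.008, -0.0], 'eef_pos': [274.449, 561.133, 230.722], 'tool_rot': [[-0.898, 0.439, -0.0], [0.439, 0.898, -0.001], [-0.0, -0.001, -1.0]], 'ft_force': [0.095, -0.108, -0.253], 'torque': [-0.003, 0.024, -0.105], 'gripper_force': 0.0, 'finger_gap': 85.257} -18.700000000000003
top ['image', 'range_z', 'fx', 'fy', 'cx', 'cy', 'cam_to_world'] 385.79882750020374 385.79882750020374 277.42071377074006 211.52623871325198 [[0.007, 0.997, -0.083, 365.436], [-1.0, 0.008, 0.017, 132.318], [0.017, 0.082, 0.996, 1012.642], [0.0, 0.0, 0.0, 1.0]] 0.0039625850340136055
side ['image', 'range_z', 'fx', 'fy', 'cx', 'cy', 'cam_to_world'] 531.4227617375891 531.4227617375891 268.7510376749005 202.84869515537846 [[0.91, 0.292, -0.296, -34.707], [-0.415, 0.638, -0.648, -947.09], [-0.0, 0.712, 0.702, 1199.773], [0.0, 0.0, 0.0, 1.0]] 0.0038435374149659862
```

View pics/top0.png

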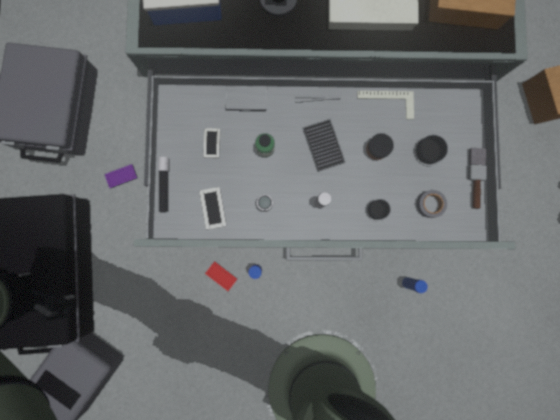

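View pics/side0.png

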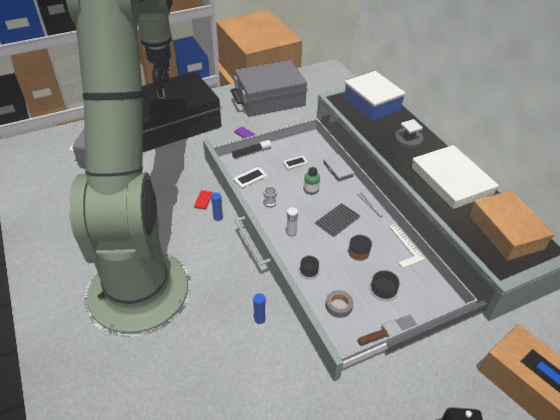

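The top view shows, in pixels: small frame (212,143), bottle (264,145), pad (323,145), jar (379,146), wide cup (431,150), large frame (212,208), magnifier (264,203), brush tube (324,200), narrow cup (378,209) and tape (432,203). The blue, red and purple look-alikes lie outside the drawer. Next I'll enlarge crops and check the depth.

```bash
cat > vis.py <<'E'
import numpy as np,cv2
def cloud(c):
    h,w=c["range_z"].shape;u,v=np.meshgrid(np.arange(w),np.arange(h));z=c["range_z"]
    p=np.stack([(u-c["cx"])/c["fx"]*z,-(v-c["cy"])/c["fy"]*z,-z],-1)
    M=c["cam_to_world"];return p@M[:3,:3].T+M[:3,3]
def ray(c,u,v,z):   # pixel -> world at height z
    M=c["cam_to_world"];d=M[:3,:3]@np.array([(u-c["cx"])/c["fx"],-(v-c["cy"])/c["fy"],-1]);o=M[:3,3]
    return (o+d*(z-o[2])/d[2])[:2]
def proj(c,p):
    M=c["cam_to_world"];q=M[:3,:3].T@(np.array(p)-M[:3,3]);return np.array([c["cx"]+c["fx"]*q[0]/-q[2],c["cy"]-c["fy"]*q[1]/-q[2]])
E
python3 - <<'E'
from vis import *
T=dict(np.load("top0.npz"));S=dict(np.load("side0.npz"))
pt,ps=cloud(T),cloud(S)
px=dict(small=(212,143),bottle=(264,145),pad=(323,145),jar=(379,146),wide=(431,150),large=(212,208),mag=(264,203),tube=(324,200),narrow=(378,209),tape=(432,203))
for n,P in(("top",pt),("side",ps)):
    m=(P[...,0]>420)&(P[...,0]<750)&(abs(P[...,1])<380)&(abs(P[...,2]-12)<12)
    q=P[m]; A=np.c_[q,np.ones(len(q))]
    lo=np.abs(q[:,2]-np.median(q[:,2]))<3
    co=np.linalg.lstsq(np.c_[q[lo][:,:2]-[580,0],np.ones(lo.sum())],q[lo][:,2],rcond=None)[0]
    print(n,"floor",np.round(co,4),"std",q[lo][:,2].std())
for k,(u,v) in px.items():
    w=pt[v,u];out=[]
    for P in(pt,ps):
        m=(np.hypot(P[...,0]-w[0],P[...,1]-w[1])<(75 if k=="pad" else 60))&(P[...,2]>(15.5 if k in("pad",) else 17))
        q=P[m]; out+=[len(q),np.round(np.percentile(q[:,2],[50,97,100]),0).tolist(),np.round((q[:,:2].max(0)+q[:,:2].min(0))/2,1).tolist(),np.round(np.ptp(q[:,:2],axis=0)).tolist()]
    print(k,out)
I=T["image"]
cv2.imwrite("pics/c1.png",cv2.resize(I[125:240,185:345],None,fx=5,fy=5,interpolation=cv2.INTER_CUBIC))
cv2.imwrite("pics/c2.png",cv2.resize(S["image"][150:315,220:420],None,fx=4,fy=3.6,interpolation=cv2.INTER_CUBIC))
E
```

```text
top floor [-3.00000e-04  3.00000e-04  1.26782e+01] std 1.4513904825394746
side floor [1.00000e-04 2.00000e-04 1.29772e+01] std 1.6129616510040936
small [459, [22.0, 26.0, 27.0], [628.0, 288.2], [110.0, 84.0], 218, [21.0, 28.0, 30.0], [624.4, 283.6], [100.0, 111.0]]
bottle [400, [76.0, 102.0, 104.0], [591.5, 139.4], [97.0, 69.0], 379, [64.0, 102.0, 110.0], [596.0, 153.7], [101.0, 109.0]]
pad [1375, [19.0, 22.0, 25.0], [624.1, -5.8], [142.0, 143.0], 769, [19.0, 24.0, 27.0], [624.0, -5.7], [141.0, 139.0]]
jar [574, [58.0, 61.0, 64.0], [620.9, -151.3], [91.0, 90.0], 497, [56.0, 63.0, 67.0], [615.6, -136.4], [102.0, 106.0]]
wide [620, [28.0, 50.0, 52.0], [622.4, -280.6], [98.0, 76.0], 591, [31.0, 51.0, 55.0], [613.5, -287.4], [114.0, 106.0]]
large [806, [22.0, 25.0, 27.0], [455.7, 283.5], [109.0, 91.0], 355, [22.0, 28.0, 30.0], [456.7, 287.9], [108.0, 105.0]]
mag [235, [67.0, 71.0, 73.0], [458.2, 149.3], [101.0, 116.0], 268, [51.0, 72.0, 74.0], [464.4, 152.0], [113.0, 105.0]]
tube [209, [106.0, 110.0, 112.0], [466.0, -1.3], [104.0, 101.0], 313, [68.0, 110.0, 113.0], [465.6, 4.0], [112.0, 100.0]]
narrow [356, [27.0, 50.0, 54.0], [456.8, -156.5], [110.0, 94.0], 350, [33.0, 51.0, 54.0], [465.3, -141.6], [89.0, 107.0]]
tape [500, [36.0, 40.0, 42.0], [481.6, -288.7], [100.0, 103.0], 514, [35.0, 41.0, 45.0], [475.2, -289.1], [113.0, 108.0]]
```

View pics/c1.png

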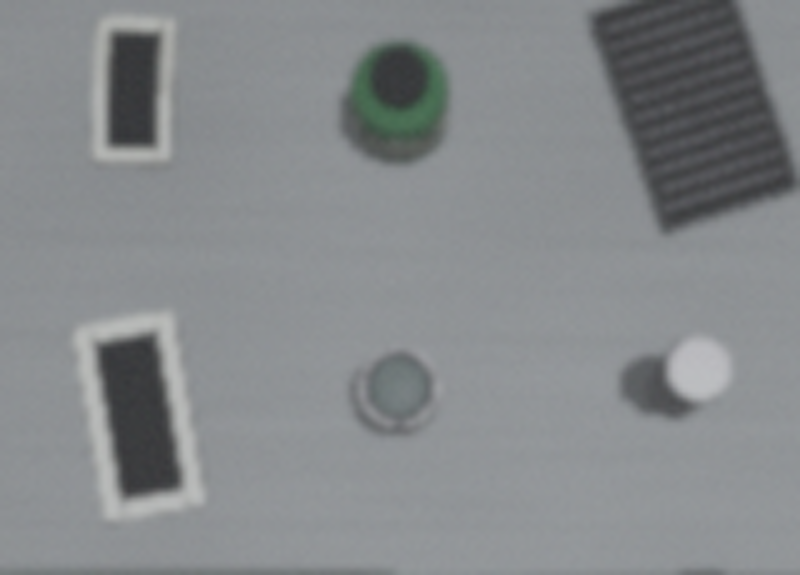

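```bash
cat > fit.py <<'E'
from vis import *
# name: (rough xy, kind, zlo, zhi, size)
OB=dict(small=((625,285),'r',0,22,(76,40)),large=((460,285),'r',0,22,(102,52)),pad=((624,-6),'d',0,18,(124,78)),
 bottle=((602,147),'c',93,100,14),tube=((470,-3),'c',98,107,15.5),mag=((468,145),'c',60,66,20),
 wide=((608,-281),'c',42,48,36),narrow=((466,-147),'c',42,48,26),jar=((614,-150),'c',52,58,31.5),tape=((470,-285),'c',31,37,36))
def rays(c,u,v,z): return np.array([ray(c,a,b,z) for a,b in zip(u,v)])
def fit(c,n,xy=None):
    xy0,k,zl,z,sz=OB[n];xy=np.array(xy if xy is not None else xy0,float)
    P=cloud(c);D=np.hypot(P[...,0]-xy[0],P[...,1]-xy[1])
    if k=='c':
        v,u=np.where((D<55)&(P[...,2]>zl)&(P[...,2]<z+9))
        q=rays(c,u,v,z).astype(np.float32)
        h=cv2.convexHull(q)[:,0]
        (x,y),r=cv2.minEnclosingCircle(h)
        # robust: LSQ circle on hull with fixed radius free centre
        A=np.c_[2*h,np.ones(len(h))];s=np.linalg.lstsq(A,(h**2).sum(1),rcond=None)[0]
        return np.r_[s[:2],np.sqrt(s[2]+s[0]**2+s[1]**2),r]
    R=75 if k=='d' else 65
    U,V=proj(c,[*xy,z]);g=cv2.GaussianBlur(cv2.cvtColor(c["image"],cv2.COLOR_BGR2GRAY),(0,0),.6)
    s=4;a,b=int(U)-45,int(V)-45;w=g[b:b+90,a:a+90];w=cv2.resize(w,None,fx=s,fy=s,interpolation=cv2.INTER_CUBIC)
    fl=np.median(w);ext=w.max() if k=='r' else np.percentile(w,2)
    m=((w>(fl+ext)/2) if k=='r' else (w<(fl+ext)/2)).astype(np.uint8)
    m=cv2.morphologyEx(m,cv2.MORPH_CLOSE,np.ones((13,13)) if k=='d' else np.ones((3,3)))
    cs,_=cv2.findContours(m,cv2.RETR_EXTERNAL,cv2.CHAIN_APPROX_NONE)
    ctr=np.array([(U-a)*s,(V-b)*s])
    best=max((q for q in cs if cv2.contourArea(q)>1500),key=lambda q:-np.hypot(*(q[:,0].mean(0)-ctr)))[:,0]
    q=rays(c,a+(best[:,0]+.5)/s-.5,b+(best[:,1]+.5)/s-.5,z).astype(np.float32)
    (x,y),(w1,h1),an=cv2.minAreaRect(q)
    if w1<h1: w1,h1,an=h1,w1,an+90
    return np.array([x,y,w1,h1,(an+90)%180-90])
E
python3 - <<'E'
from fit import *
T=dict(np.load("top0.npz"));S=dict(np.load("side0.npz"))
for n in OB: print(n,np.round(fit(T,n),1),np.round(fit(S,n),1))
E
```

```text
Traceback (most recent call last):
  File "fit.py", line 26, in fit
    best=max((q for q in cs if cv2.contourArea(q)>1500),key=lambda q:-np.hypot(*(q[:,0].mean(0)-ctr)))[:,0]
         ~~~^^^^^^^^^^^^^^^^^^^^^^^^^^^^^^^^^^^^^^^^^^^^^^^^^^^^^^^^^^^^^^^^^^^^^^^^^^^^^^^^^^^^^^^^^^
ValueError: max() iterable argument is empty
```

```bash
sed -i "s/a,b=int(U)-45,int(V)-45;w=g\[b:b+90,a:a+90\]/H=40 if k=='d' else 26;a,b=int(U)-H,int(V)-H;w=g[b:b+2*H,a:a+2*H]/; s/w.max() if/np.percentile(w,97) if/; s/else np.ones((3,3))/else np.ones((7,7))/" fit.py
python3 - <<'E'
from fit import *
T=dict(np.load("top0.npz"));S=dict(np.load("side0.npz"))
for n in OB:
  for c in(T,S):
    try: print(n,np.round(fit(c,n),1))
    except Exception as e: print(n,e)
E
```

```text
small [628.  290.4  79.3  43.3  -0.7]
small [630.1 288.9  82.5  48.5  -0. ]
large [456.2 283.7 104.1  53.7  11.1]
large [458.  283.1 104.6  58.6   9.9]
pad [625.   -3.6 123.5  78.5  18.8]
pad [624.9  -8.  126.6  79.4  18.9]
bottle [614.8 149.7  14.   14.8]
bottle [612.5 144.6  16.8  19.7]
tube [472.4   6.4  15.5  16.3]
tube [470.9   1.7  17.9  20.4]
mag [466.8 148.9  19.5  20.3]
mag [466.3 144.7  21.6  23.2]
wide [ 611.5 -281.7   36.    37.7]
wide [ 610.7 -285.    36.5   38.4]
narrow [ 454.6 -142.2   25.5   26.1]
narrow [ 453.6 -144.7   26.8   28.7]
jar [ 615.9 -144.6   31.3   32.1]
jar [ 614.7 -147.7   32.8   35.5]
tape [ 470.8 -281.    35.7   37. ]
tape [ 470.3 -284.5   36.2   37.6]
```

```bash
cat > rob.py <<'E'
from workcell import *
from fit import *
def R(deg):
    a=np.radians(deg);y=np.array([np.cos(a),np.sin(a),0]);z=np.array([0,0,-1.]);return np.column_stack([np.cross(y,z),y,z])
def st(tag=""):
    s=read_state();print(tag,"t%.1f"%s["time"],"p",np.round(s["eef_pos"],1),"gap%.1f"%s["finger_gap"],"gf%.0f"%s["gripper_force"],"F",np.round(s["ft_force"],1),flush=True);return s
def both(tag):
    o=[]
    for n in("top","side"):
        c=camera(n);np.savez(f"{n}_{tag}.npz",**c);o.append(c)
    return o
E
python3 - <<'E'
from rob import *
x,y=471.7,4
for zz in(200,62): print(zz,[inverse_kinematics([x,y,zz],R(d)) is not None for d in(0,90,180)])
st()
movep([x,y,170],R(0));st("above")
movel([x,y,62]);st("down");clamp();st("clampx");open_gripper()
movel([x,y,62],R(90),max_speed=60) if False else movep([x,y,62],R(90));st("rot")
clamp();st("clampy")
movel([x,y,140]);st("up")
E
```

```text
200 [True, True, True]
62 [True, True, True]
 t0.1 p [274.5 561.2 230.8] gap85.5 gf0 F [-0.7  0.1  0.4]
above t2.2 p [472.   5. 170.] gap85.5 gf0 F [0.1 0.6 0.2]
down t3.1 p [472.1   4.   62.6] gap85.6 gf0 F [ 0.2 -0.1  0.9]
clampx t3.7 p [472.1   4.   62.4] gap29.7 gf58 F [-0.2 -0.3  7.3]
rot t5.3 p [471.6   3.9  62. ] gap85.3 gf0 F [ 0.2 -1.1 -0.5]
clampy t5.8 p [471.9   4.2  62.2] gap29.3 gf59 F [0.2 1.2 4.3]
up t6.5 p [471.4   3.9 139.4] gap29.3 gf59 F [-0.5 -0.1 -0.4]
```

```bash
python3 - <<'E'
from rob import *
x,y=454.1,-143.5
movep([x,y,140],R(90));st("over")
print(movel([x,y,85],guard=8));st()
print(movel([x,y,63],max_speed=30,guard=6));s=st("down")
open_gripper();st("open")
movel([x,y,170]);movep([560,60,260],R(90));st()
for n,c in zip("TS",both("1")): print(n,np.round(fit({**c},"tube",(x,y)),1))
c=camera("top");cv2.imwrite("pics/n1.png",cv2.resize(np.hstack([c["image"][180:240,340:420]]),None,fx=6,fy=6,interpolation=cv2.INTER_CUBIC))
E
```

```text
over t7.2 p [ 453.6 -143.6  139.1] gap29.5 gf59 F [ 0.5  0.4 -1.1]
False
 t7.7 p [ 454.3 -142.7   85.1] gap29.3 gf59 F [-0.2  0.2  0.7]
True
down t8.3 p [ 454.5 -143.4   67.1] gap29.3 gf59 F [-0.9  0.8  8.5]
open t8.8 p [ 453.8 -143.5   67. ] gap85.2 gf0 F [0.9 0.1 0.2]
 t10.7 p [559.4  58.3 259.1] gap85.5 gf0 F [ 0.3 -0.1 -0.3]Traceback (most recent call last):
  File "<stdin>", line 8, in <module>
  File "fit.py", line 13, in fit
    h=cv2.convexHull(q)[:,0]
      ~~~~~~~~~~~~~~^^^
cv2.error: OpenCV(4.12.0) /io/opencv/modules/imgproc/src/convhull.cpp:143: error: (-215:Assertion failed) total >= 0 && (depth == CV_32F || depth == CV_32S) in function 'convexHull'
```

```bash
python3 - <<'E'
from rob import *
movep([480,430,260],R(90));st()
T,S=both("2");cv2.imwrite("pics/top2.png",T["image"]);
for n,c in zip("TS",(T,S)):
    P=cloud(c);m=np.hypot(P[...,0]-454,P[...,1]+143.5)<45;print(n,np.percentile(P[m][:,2],[5,50,90,99,100]))
    try: print(np.round(fit({**c},"tube",(454,-143.5)),1))
    except Exception as e: print("fail")
E
```

```text
t12.2 p [481.2 428.5 260. ] gap85.8 gf0 F [-0.2 -1.1  0.4]
T [ 10.38252413  15.85285641 111.92259847 114.940173   116.9325108 ]
[ 455.5 -141.1   16.1   16.8]
S [  9.57645632  30.05276928 107.70343293 114.9822555  118.22952689]
[ 454.1 -143.5   18.9   21.7]
```

View pics/top2.png

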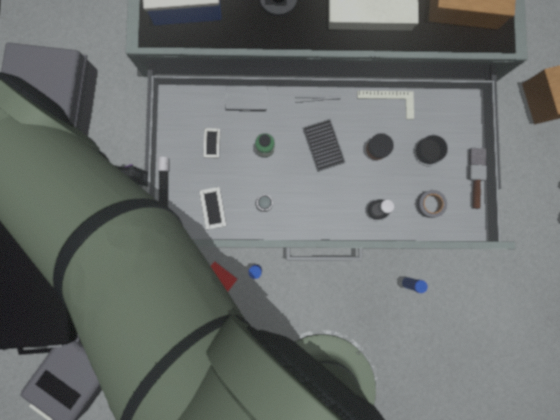

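Top view 2 shows the tube standing in the narrow cup at (380,208). The true position falls midway between the two cameras' estimates, so I'll use their mean. Bottle next.

```bash
python3 - <<'E'
from rob import *
x,y=613.7,147.1
movep([x,y,180],R(90));st()
print(movel([x,y,48],guard=8));st("down")
clamp();st("clamp")
movel([x,y,125]);st("up")
x,y=611,-283.6
movep([x,y,125],R(90));st("over")
print(movel([x,y,70],guard=8),movel([x,y,49],max_speed=30,guard=6));st("down")
open_gripper();st("open")
movel([x,y,170]);st()
E
```

```text
t13.5 p [613.5 148.9 180.4] gap85.3 gf0 F [-0.2  0.3  0.1]
False
down t14.5 p [614.2 147.4  48.9] gap85.7 gf0 F [-1.   0.4  0.1]
clamp t15.0 p [614.2 147.3  49. ] gap47.5 gf61 F [-2.1 -0.4 10. ]
up t15.6 p [613.3 146.9 124.3] gap47.8 gf62 F [ 0.1 -0.5 -3.1]
over t17.2 p [ 611.7 -281.8  125. ] gap47.6 gf62 F [-0.3  0.9 -2. ]
False True
down t18.3 p [ 611.1 -283.6   54. ] gap47.4 gf63 F [-1.6  1.2 10.3]
open t18.7 p [ 610.5 -283.4   53.3] gap85.4 gf0 F [-0.5  0.8 -0.4]
 t19.7 p [ 610.5 -283.4  169. ] gap85.5 gf0 F [ 0.  -0.3 -0.8]
```

```bash
python3 - <<'E'
from rob import *
T,S=both("3")
for n in("small","large","pad","mag"):
  for c in(T,S):
    try: print(n,np.round(fit(c,n),1))
    except Exception as e: print(n,"fail")
t=T["image"];s=S["image"]
cv2.imwrite("pics/c3.png",np.hstack([cv2.resize(t[122:238,190:240],None,fx=5,fy=5,interpolation=cv2.INTER_CUBIC),cv2.resize(s[145:203,225:315],None,fx=5,fy=10,interpolation=cv2.INTER_CUBIC)]))
cv2.imwrite("pics/side3.png",s)
E
```

```text
small [627.9 290.4  79.4  43.7  -1.2]
small [630.1 289.5  82.5  49.   -0.8]
large [456.2 283.7 104.2  53.6  10.9]
large [458.2 283.2 105.4  59.1   9.5]
pad [625.1  -3.6 123.1  78.3  18.7]
pad [624.9  -7.9 125.5  79.   18.8]
mag [466.9 148.8  19.4  20.3]
mag [465.  144.1  22.   25.1]
```

View pics/c3.png

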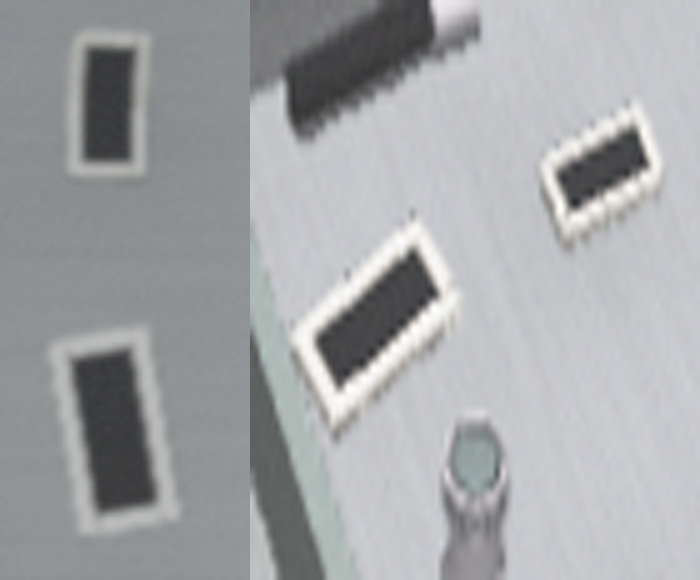

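View pics/side3.png

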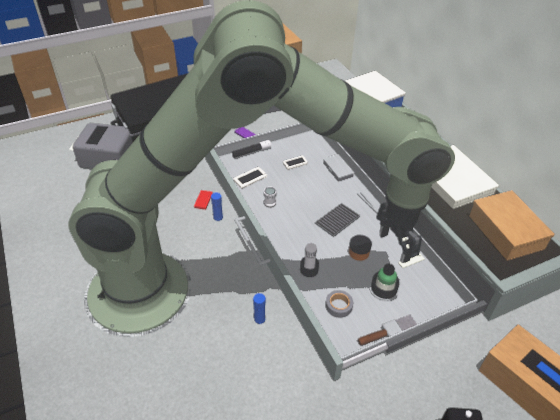

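Crop 3 shows both frames clearly: small at about (110,105) and large at (113,430) in the top half. Side 3 shows the bottle (386,280) and the tube (310,258) standing in their cups. For the large frame, I'll touch the floor first to find how far back the tips stand when open.

```bash
python3 - <<'E'
from rob import *
x,y,a=456.7,283,100.8
movep([x,y,110],R(a));st()
movel([x,y,35],guard=10);hit=movel([x,y,-6],max_speed=35,guard=5);s=st("touch %s"%hit)
b=12-s["eef_pos"][2];th=2*np.arctan(b/42.5);L=42.5/np.sin(th) if b>.5 else 1e9
o=L-np.sqrt(L*L-26**2);print("b",b,"o52",o)
z=14-max(o,0);movel([x,y,z],max_speed=50);st("z")
clamp();st("clamp")
movel([x,y,z+6],max_speed=40);st("lift")
E
```

```text
t21.9 p [457.4 282.2 110. ] gap85.7 gf0 F [ 0.1 -0.8 -0.4]
touch True t23.5 p [456.5 283.   -1.1] gap85.3 gf6 F [-1.5 -1.6 11.3]
b 13.14466341113974 o52 4.632505990539727
z t23.9 p [456.9 283.1   9.6] gap85.5 gf0 F [-0.6 -0.1 -0.1]
clamp t24.3 p [456.6 283.    9.6] gap50.3 gf61 F [-3.  -0.9 10.5]
lift t24.6 p [456.8 283.   15.5] gap50.2 gf62 F [ 1.8  1.  -0.6]
```

```bash
python3 - <<'E'
from rob import *
movel([456.8,283,95]);st("up")
x,y,a=625,-5.8,108.85
movep([x,y,95],R(a));st("over")
movel([x,y,30],guard=10);print(movel([x,y,10],max_speed=25,guard=5));st("down")
open_gripper();st("open")
movel([x,y,110]);movep([627.9+.8,288.5,120],R(89.2));st()
T,S=both("4")
for n in("small",):
  for c in(T,S):
    try: print(n,np.round(fit(c,n),1))
    except Exception as e: print(n,"fail")
t=T["image"];s=S["image"]
cv2.imwrite("pics/c4.png",np.hstack([cv2.resize(t[110:180,290:360],None,fx=6,fy=6,interpolation=cv2.INTER_CUBIC),cv2.resize(s[195:245,305:370],None,fx=5.5,fy=8.4,interpolation=cv2.INTER_CUBIC)]))
E
```

```text
up t25.3 p [456.5 282.7  94.4] gap50.1 gf62 F [-0.5  0.1 -0.5]
over t26.5 p [624.6  -3.9  94.8] gap50.1 gf62 F [-0.6  0.6 -1.2]
True
down t27.7 p [625.   -5.9  15.6] gap50.3 gf64 F [-2.   0.3 10.5]
open t28.2 p [624.6  -5.9  15.2] gap85.5 gf0 F [-0.3  0.7 -0.3]
 t30.1 p [629.2 286.6 119.5] gap85.3 gf0 F [-0.1 -0.9 -0.4]
small [627.5 247.8 137.7  57.5   0.9]
small [649.8 285.  284.4 125.1  61.6]
```

View pics/c4.png

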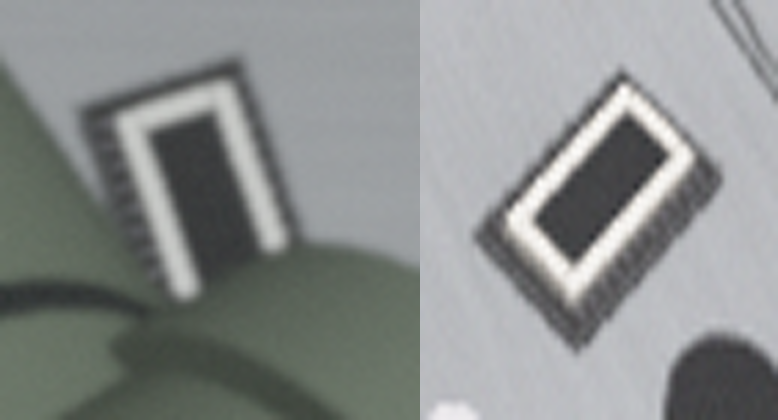

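```bash
python3 - <<'E'
from fit import *
S=dict(np.load("side_4.npz"));T=dict(np.load("top_4.npz"))
f=lambda X,Y,z:ray(S,305+(X-420)/5.5-.4,195+Y/8.4-.4,z)
P=np.array([f(*p,18) for p in((478,236),(622,72),(720,180),(577,350))]);F=np.array([f(*p,28) for p in((507,214),(627,82),(697,157),(570,302))])
for q in(P,F): print(q.mean(0),np.linalg.norm(q-np.roll(q,1,0),axis=1),np.degrees(np.arctan2(*((q[1]+q[2]-q[0]-q[3])[::-1]))))
g=lambda X,Y,z:ray(T,290+X/6-.4,110+Y/6-.4,z)
P=np.array([g(*p,18) for p in((82,105),(240,58),(300,242))]);F=np.array([g(*p,28) for p in((113,117),(234,79),(290,243))]);
a=np.radians(18.85);ux=np.array([np.cos(a),np.sin(a)]);uy=np.array([-np.sin(a),np.cos(a)])
print("top: ends: pad far-frame far (nominal 11)",(P[:2].mean(0)-F[:2].mean(0))@ux,"left margin",(P[0]-F[0])@uy,"right",(F[1]-P[1])@uy,"(nominal 13)")
E
```

```text
[624.9530948   -8.50678252] [ 74.82094787 122.38721143  75.24261512 121.19816683] 19.27206476537563
[624.85458485  -7.90729253] [ 53.2338486   99.73509243  52.70739727 105.53766772] 18.402941898531886
top: ends: pad far-frame far (nominal 11) 11.290591623546689 left margin 9.333097843238171 right 8.082842227234053 (nominal 13)
```

The large frame is centred on the pad to within about 1 mm. The side crop puts both centres near (624.9,-8) in the same camera. Small frame next.

```bash
python3 - <<'E'
from rob import *
x,y=628.9,289;z=11.3
movel([x,y,110],R(89));movel([x,y,35],guard=10);print(movel([x,y,z],max_speed=50,guard=8));st("down")
clamp();st("clamp")
movel([x,y,95]);st("up")
x,y,a=625,-5.8,108.85
movep([x,y,95],R(a));st("over")
movel([x,y,42],guard=10);print(movel([x,y,22],max_speed=25,guard=5));st("down")
open_gripper();st("open")
movel([x,y,110]);movep([466,147,140],R(90));st()
T,S=both("5")
t=T["image"];s=S["image"]
cv2.imwrite("pics/c5.png",np.hstack([cv2.resize(t[110:180,290:360],None,fx=6,fy=6,interpolation=cv2.INTER_CUBIC),cv2.resize(s[195:245,305:370],None,fx=5.5,fy=8.4,interpolation=cv2.INTER_CUBIC)]))
E
```

```text
False
down t31.7 p [628.9 289.1  11.2] gap85.6 gf0 F [ 0.2 -0.3  0.3]
clamp t32.2 p [629.1 289.1  11.9] gap37.9 gf61 F [-1.5 -0.7  5.6]
up t32.9 p [628.5 288.7  94.2] gap38.4 gf60 F [ 0.1 -0.1 -0.9]
over t34.0 p [625.1  -4.2  94.8] gap38.1 gf60 F [-0.1  0.8  0.1]
True
down t35.1 p [625.   -5.9  27.8] gap38.1 gf62 F [-2.4 -0.6 12.5]
open t35.7 p [624.7  -5.9  27.4] gap85.3 gf0 F [-0.4  0.5  0.3]
 t37.3 p [466.8 146.4 139.6] gap85.6 gf0 F [ 0.4 -0.1 -0.7]
```

View pics/c5.png

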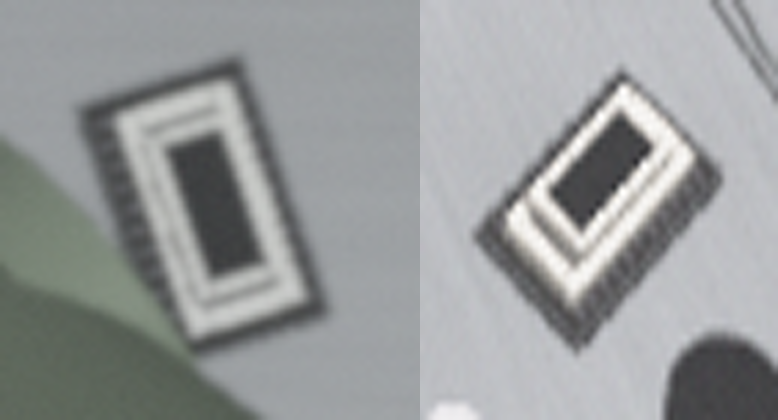

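```bash
python3 - <<'E'
from fit import *
T=dict(np.load("top_5.npz"));S=dict(np.load("side_5.npz"))
g=lambda X,Y,z:ray(T,290+X/6-.4,110+Y/6-.4,z);f=lambda X,Y,z:ray(S,305+(X-420)/5.5-.4,195+Y/8.4-.4,z)
a=np.radians(18.85);M=np.array([[np.cos(a),np.sin(a)],[-np.sin(a),np.cos(a)]])
def ev(fn,pts,z):
    q=np.array([fn(*p,z) for p in pts]);print(q.mean(0),"yaw",np.degrees(np.arctan2(*((q[1]+q[2]-q[0]-q[3])[::-1]))));return q.mean(0)
Ls=ev(g,((193,345),(115,118),(232,80),(312,303))[0:4],28);i=ev(g,((211,278),(168,147),(219,129),(263,262)),38)
pd=ev(g,((195,357),(82,105),(240,58),(327,312)),18) if 0 else None
print("top small-large in pad axes",M@(i-Ls))
Ls=ev(f,((507,214),(627,82),(697,157),(570,302)),28);i=ev(f,((549,188),(620,112),(655,150),(584,232)),38);print("side",M@(i-Ls))
E
```

```text
[622.5020845   -7.01354244] yaw 18.975864084561636
[623.05366383  -6.59691974] yaw 17.862530481007163
top small-large in pad axes [0.65660418 0.21606756]
[624.85458485  -7.90729253] yaw 18.402941898531886
[624.23266515  -8.6618667 ] yaw 18.298138710828937
side [-0.83236134 -0.51316752]
```

```bash
python3 - <<'E'
from rob import *
x,y=466,146.5
movel([x,y,140],R(90));print(movel([x,y,42],guard=8));st("down")
clamp();st("clamp");movel([x,y,125]);st("up")
x,y=624.9,-5.9
movep([x,y,125],R(90));st("over");wait(.3)
movel([x,y,82],max_speed=80,guard=10);print(movel([x,y,64],max_speed=20,guard=4));st("down")
open_gripper();st("open")
movel([x,y,180]);movep([480,430,260],R(90));wait(.5);st()
T,S=both("6");cv2.imwrite("pics/top6.png",T["image"]);s=S["image"]
cv2.imwrite("pics/c6.png",np.hstack([cv2.resize(T["image"][110:180,290:360],None,fx=6,fy=6,interpolation=cv2.INTER_CUBIC),cv2.resize(s[180:250,305:370],None,fx=5.5,fy=6,interpolation=cv2.INTER_CUBIC)]))
P=cloud(T)
for n,xy,zl,z in(("mag",(625,-6),85,92),("bottle",(611,-283),98,105),("tube",(454,-143),103,112),("jar",(614,-146),52,58),("tape",(470,-283),31,37)):
    OB[n]=(xy,'c',zl,z,0);print(n,*[np.round(fit(c,n),1) for c in(T,S)])
E
```

```text
False
down t38.4 p [466.3 146.7  42.5] gap85.6 gf0 F [0.1 1.2 0.1]
clamp t38.9 p [466.4 146.6  42.6] gap38.4 gf59 F [-0.9 -0.6 10.4]
up t39.6 p [465.8 146.3 124.5] gap38.0 gf60 F [-0.9 -0.9 -0.6]
over t40.5 p [624.4  -5.3 124.1] gap38.0 gf60 F [-0.5  0.2 -0.4]
True
down t42.1 p [625.2  -5.9  68.7] gap38.0 gf61 F [-1.7  0.4  8.6]
open t42.7 p [624.5  -5.9  68.1] gap85.2 gf0 F [-0.2 -0.1 -0.2]
 t45.8 p [480.1 429.9 260. ] gap85.3 gf0 F [ 0.6  0.2 -0.3]
mag [625.1  -3.   20.2  20.6] [624.5  -7.9  21.8  24.8]
bottle [ 611.6 -281.5   14.4   15.3] [ 610.3 -285.8   15.5   16.8]
tube [ 455.2 -139.9   15.6   16.3] [ 453.9 -145.3   17.    18.7]
jar [ 615.9 -144.6   31.2   32.1] [ 615.1 -147.6   32.5   34.4]
tape [ 470.9 -281.1   35.7   36.7] [ 470.1 -284.7   36.4   38.5]
```

View pics/c6.png

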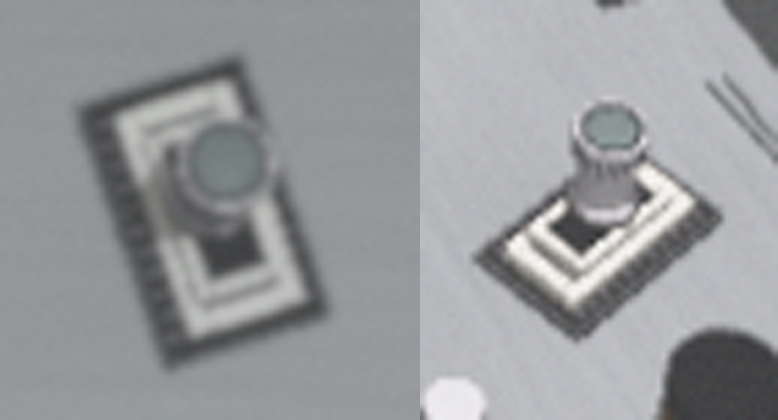

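View pics/top6.png

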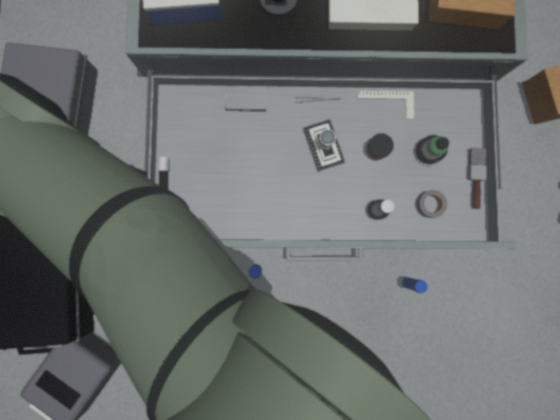

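The pictures show the magnifier upright on the centred stack (325,138), the bottle and tube in their cups, and the jar and tape roll where they were.

```bash
python3 -c "
from workcell import *
print(finish_job())"
```

```text
the job is handed in; nothing more can be done
None
```

The job is handed in at about 46 s of the 131 s allowed: the final pictures show the frames and magnifier stacked and centred on the pad to within about 1 mm, the bottle and brush tube upright in their cups, and the powder jar and tape roll not shifted.

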